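# Pressure check of an air valve block on the optical table

### The job

Set the valve block that has the brass nipple squarely on the stand's sloped seat, just above its ledge and with the nipple outward, and let go of it. Then take the pressure tester and push it squarely onto the tilted nipple until it snaps and its mouth is home on the block, and finish while still holding it pressed home against the valve spring: do not let go. Leave the other things on the table where they are.

Things in the scene. Friction and masses are not known exactly. Their poses are not given: they have to be found in the camera images.
- block: Loose aluminium valve block with a brass nipple on top, 60 (x) x 44 (y) x 36 mm, 0.35 kg, flat on the table. Origin: centre of its underside; z out of its top, x along its length. Either end may face the ledge. Grasp its two long sides, 44 mm apart. A look-alike without nipple lies about; the two blocks and the tester exchange places at random.
- nipple_end (a point): End of the brass nipple on the block's axis, 60 mm above the underside. The nipple stands 24 mm out of the centre of the block's top face: 12 mm diameter, tapered to 7 mm over its last 5 mm, with four spring balls standing out to 18 mm diameter, 15.6 mm above the top face. A 5 mm steel valve pin sticks 8 mm further out of the end.
- valve_pin (a joint): Travel of the spring-loaded valve pin in the nipple, m: 0 = out, 0.006 with the tester fully home, 0.007 at its stop. Spring 2 N at 0, rising 1 N per mm. It gives way straight into the nipple.
- stand: Fixed grey metal stand: foot 110 (x) x 70 (y) x 10 mm, a column 30 x 34 mm, the sloped seat on top. Origin: centre of the foot's underside on the table.
- seat: The stand's sloped seat plate, 78 (x) x 50 (y) x 12 mm. Origin: the point of its upper face, 55 mm above the table, where the centre of the block's underside belongs. z: outward normal, tilted 0.35 rad from vertical towards the stand's -x (low end, roughly towards the robot); x runs up the slope, y level across it. Only the low end has a wall.
- ledge (a point): Middle of the inner top edge of the ledge at the seat's low end: 8 mm high, 4 mm thick, 50 mm wide, inner face at x = -35 mm of the seat, so 5 mm off a block placed at the seat's origin. Friction normally holds the block on the slope; if it slides, the ledge stops it.
- tester: Loose pressure tester, 0.22 kg, 84 mm high, standing on its open mouth. Lower 40 mm: round steel coupler, 32 mm diameter; above: square head. Origin: centre of the mouth's rim; z up through the head. Mouth flared, 21 mm wide, narrowing over 4 mm to a 15 mm bore 4 mm long; behind it a 21 mm wide cavity, floor 26 mm from the rim.
- tester_head (a point): Middle of the tester's grey square head, 28 x 28 x 44 mm, 62 mm above the mouth's rim: grip it by two facing flat sides (they face the tester's x and y axes). A small dial is on top.
- tester_mouth (a point): Same point as the tester's origin. Pushed along the nipple it meets the spring balls about 15 mm above the block's top face, needs about 10 N, and snaps over them 9 to 5 mm above it; then the tester's floor pushes in the valve pin. Home: rim on the block's top face, the spring pushing back with about 8 N. Let go, it springs back 4 to 6 mm but stays on.
- blank_block: Bystander: plain aluminium block 60 x 44 x 36 mm, no nipple. Origin: centre of its underside.
- post_holder: Bystander: steel post holder, 25 mm diameter, 50 mm high, with a thumbscrew. Origin: centre of its underside.
- dish: Bystander: clear shallow dish, 55 mm wide, 14 mm high. Origin: centre of its underside.
- driver: Bystander: screwdriver lying on the table, 170 mm long, handle towards its -x. Origin on the table, about its middle.
- bottle: Bystander: white bottle, 44 mm diameter, 75 mm high. Origin: centre of its underside.
- clamp: Bystander: flat dark steel table clamp, 70 x 25 mm, 20 mm high. Origin: centre of its underside.
- lens_mount: Bystander: black lens mount, foot 50 x 30 mm, 64 mm high. Origin: centre of its underside.
There are look-alikes about, which are no part of the job. Leave any turquoise look-alike of the tester alone.

How it is judged:
By the outcome, as a careful person would: the job done as asked, in the order asked, and still so for the second after the job is handed in, while the arm keeps its last pose, push and grip.
It also fails if it takes over 64 s, if anything falls off the work surface, if the arm or the gripper's body presses on something with over 40 N, if the wrist force passes 120 N, or if a joint passes its speed limit or range.

### The arm

A 7-joint arm with a two-finger parallel gripper is mounted at the origin on the work surface. World frame = base frame: x ahead of the robot, y to its left, z up, the work surface at z = 0. Lengths are in mm, angles in degrees, forces in N, time in s.
With the tool pointing down it reaches from about 400 to 875 mm from the base axis. Payload 6.5 kg.
Tool frame: the origin (TCP) lies on the centre line of the jaws, within the pads' length; the fingertips stand r.tip_extent ahead of it and the grasp point (between the pads) lies 5 mm behind it (r.tip_extent is the distance from the TCP to the fingertips, in mm); z points along the fingers, y is the line along which they close (so a half turn about z gives the same grasp; the last joint's range is limited). The gripper opens to 85 mm and grips with 20 to 120 N. Pads are 22 mm wide; open, the fingers measure 114 mm over their backs; the gripper's body (76 mm by 85 mm) begins 54 mm behind the grasp point. The pads swing forward as they close: fully open they stand 13 mm farther back than shut.
Start: joints at [-80.512, 30.733, -0.252, 88.115, 0.149, 61.152, -4.079], TCP at [149.32, 632.609, 245.29] pointing down, gripper open.
Joint ranges: [-154.64, 154.64], [-21.42, 123.67], [-72.66, 72.17], [13.99, 137.28], [-74.86, 254.86], [10.95, 109.41], [-158.01, 158.01]. Speed limits (degrees/s): [136.94, 136.94, 180, 180, 180, 180, 180].

### API

Orientations are given as a 3x3 rotation matrix whose columns are the frame's x, y, z axes.
In Python, from rig import observe, viewer, finish_job, r gives the robot as it stands.
- The arm moves only by the tool carry_out, never from a script. Its argument "steps" is a list of rows, each a list of 6 numbers: the shift along the tool's x, y, z in cm, then the turn, a rotation vector about the tool's x, y, z in degrees. A call has 1 to 12 rows; each row shifts and turns the commanded pose from where the row before left it, along the tool's axes as they then stand; what a row does not reach is not made up. A row lasts 1/12 s, in which the tool goes at most 41.7 mm and 7.16 degrees, less where a joint would pass 70% of its speed; a pose out of reach is approached as far as the arm can. A call with a gripper value outside its range is refused whole. "grip" is the closure, from -1 (fully open) to 1 (shut), set as the call begins (left out, the last holds). The fingers move at their own pace and stop on an object; "grip_force" is the grip in N (left out, the last holds). Time passes only in rows, so rows that do not move let the fingers close. It gives the time, the measured TCP pose, the force, the opening and the grip force at its end, in the units of the state.
- observe(): the state, without advancing time (a new reading comes with each control period).
- viewer.get_image(name): name is "scene" or "side" or "wrist"; returns a dict with "img" (384x512x3 uint8, blue, green, red), "depth" (384x512 float32, mm along the optical axis (not along the pixel's ray), 0 where there is no reading), "fov_y" (degrees; the focal length in pixels is half the picture's height over the tangent of half this angle, whatever the lens; pixels are square), "cx", "cy" (the principal point, pixels), "view" (4x4, takes a point from world to camera coordinates); the wrist camera has in their place "mount" (4x4, takes a point from camera to tool coordinates, whose origin is the TCP and whose axes are the flange's). Camera axes: x right, y down, z forward; pixel columns grow to the right and rows downward; lengths in mm; the calibration is good to about 2 mm. The wrist camera is an equidistant fisheye: a pixel r from the principal point sees the ray r / f radians off the axis. A picture is of the moment at which its call begins: read the wrist's pose just before it.
- finish_job(): hands the job in; it is judged then, once.
The state is a dict: "time": time; "joint_positions": joint angles; "dq": joint speeds; "effort": joint torques, N m; "tool_pos": TCP position; "ee_rot": TCP orientation; "ft_force": force on the tool from outside, world axes, zero at the start; "moment": the same for the moment, N m; "width": finger opening in mm; "grip_force": force on a finger pad.
Only numpy, scipy, OpenCV 4.12 (cv2) and the standard library are available. Lean on these libraries where they do the work, as an engineer would, in place of code of your own. Each camera call takes 0.05 s, during which the arm holds its last target. There are 200 camera calls.

## Working session

There is one attempt and no reset: what is moved stays moved. The work goes in short steps, Python scripts to look and compute and a tool call to move; the robot and the scene stay as the last step left them, time stands still between calls to the robot, and variables do not carry over. Pictures are saved under pics/ and viewed, at most 10 in all, crops included, and the job is handed in when it is done.

Besides the shell and the picture viewer there is one more tool, called after "Emit:" by a JSON object that holds its "name" and its "arguments", one argument or row to a line. carry_out: Moves the arm, as the interface text tells. Its arguments: {"type":"object","properties":{"steps":{"type":"array"},"grip":{"type":"number"},"grip_force":{"type":"number"}},"required":["steps"]}

```bash
mkdir -p pics; ls; cat > h.py <<'E'
import numpy as np,cv2
from rig import observe,viewer,r
def cap(n):
    s=observe(); d=viewer.get_image(n); return s,d
def world(d):
    h,w=d['depth'].shape; f=h/2/np.tan(np.radians(d['fov_y']/2))
    u,v=np.meshgrid(np.arange(w),np.arange(h)); Z=d['depth']
    P=np.stack([(u-d['cx'])/f*Z,(v-d['cy'])/f*Z,Z,np.ones_like(Z)],-1)
    return (P@np.linalg.inv(np.array(d['view'])).T)[...,:3]
E
python3 - <<'E'
from h import *
s,d=cap('scene'); _,e=cap('side')
np.savez('scene.npz',P=world(d),img=d['img']);np.savez('side.npz',P=world(e),img=e['img'])
cv2.imwrite('pics/a.png',np.vstack([d['img'],e['img']])[:, :] if 0 else cv2.resize(np.hstack([d['img'],e['img']]),(800,300),interpolation=cv2.INTER_AREA))
cv2.imwrite('pics/scene.png',cv2.resize(d['img'],(800,600)))
cv2.imwrite('pics/side.png',cv2.resize(e['img'],(800,600)))
print(s,r.tip_extent)
for q in (d,e): print(np.round(np.linalg.inv(q['view']),2).tolist(),q['fov_y'],q['cx'],q['cy'])
E
```

```text
pics
{'time': 0.0, 'joint_positions': array([-80.51087971,  30.77856389,  -0.25515613,  88.17050307,
         0.1499633 ,  61.15267897,  -4.08065747]), 'dq': array([-0.00138752, -0.04355558, -0.03711973, -0.04678216,  0.1593688 ,
       -0.05334209,  0.09489712]), 'effort': array([-2.99755766e-04, -5.83401310e+01,  1.04870830e+00, -2.59101695e+01,
        1.23893417e-02,  9.72185255e-03, -1.87098925e-05]), 'tool_pos': array([149.20658748, 632.01403766, 244.40220564]), 'ee_rot': array([[-9.73267257e-01,  2.29675362e-01, -2.71584534e-04],
       [ 2.29675482e-01,  9.73265695e-01, -1.74908260e-03],
       [-1.37397268e-04, -1.76470113e-03, -9.99998433e-01]]), 'ft_force': array([ 0.8120354 , -0.43051129,  0.7697798 ]), 'moment': array([ 0.00549768, -0.01816   , -0.00446439]), 'grip_force': 0.0, 'width': 85.17688821519401} 14.0
[[0.72, 0.55, -0.42, 962.91], [0.69, -0.57, 0.45, -426.83], [0.01, -0.61, -0.79, 799.7], [0.0, 0.0, 0.0, 1.0]] 52.08982775405377 252.42524461757702 194.58605774477212
[[-0.91, -0.31, 0.28, 283.61], [-0.41, 0.67, -0.62, 631.95], [0.0, -0.68, -0.73, 800.8], [0.0, 0.0, 0.0, 1.0]] 56.01440413425891 251.25586427899523 193.54073611683052
```

View pics/scene.png

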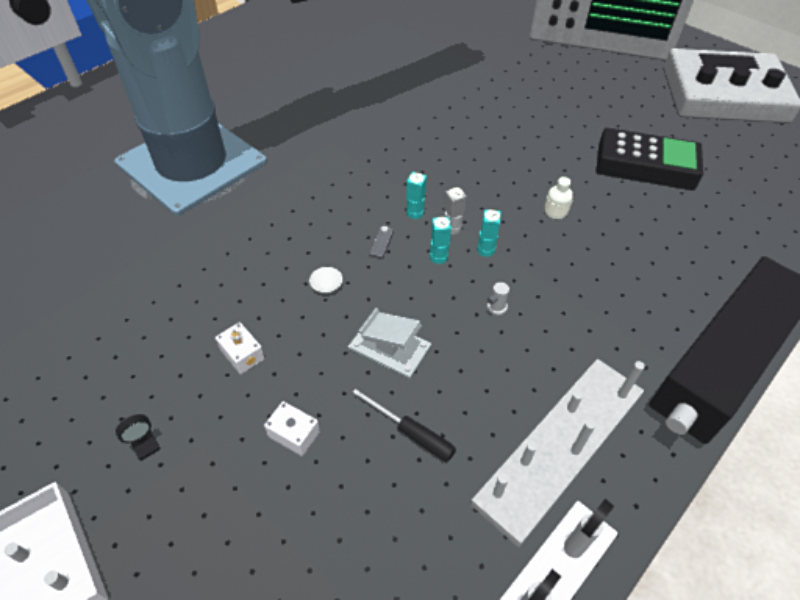

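View pics/side.png

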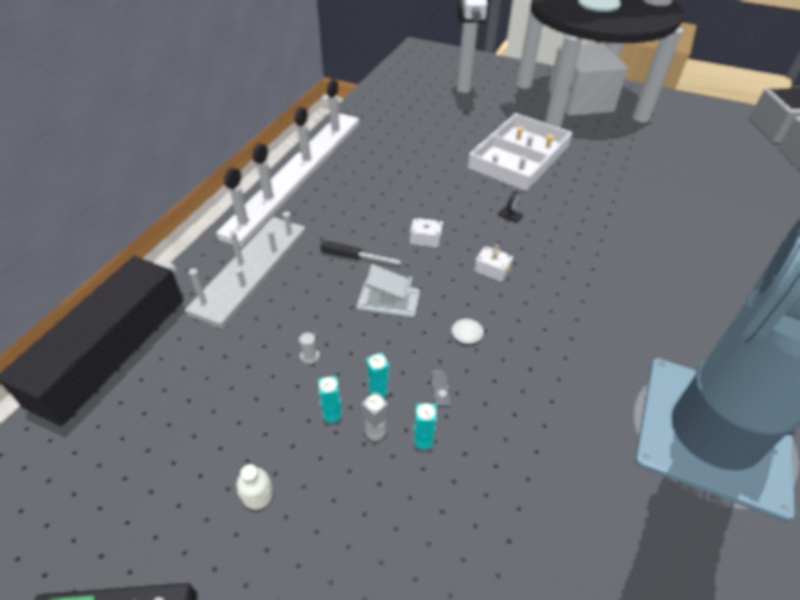

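Seen in the scene view (800x600): two block candidates, (238,345) with a brass nipple and (292,428) plain with a hole, and the tester candidates, grey (455,210) against turquoise at (416,195), (441,240) and (489,232). The block at (238,345) and the grey tester fit the description. The stand is at (392,340). Next I'll measure them and confirm in one crop.

```bash
python3 - <<'E'
from h import *
a=np.load('scene.npz');b=np.load('side.npz')
P=np.vstack([a['P'].reshape(-1,3),b['P'].reshape(-1,3)]);C=np.vstack([a['img'].reshape(-1,3),b['img'].reshape(-1,3)])
src=np.r_[np.zeros(a['P'].size//3),np.ones(b['P'].size//3)]
m=(P[:,2]>6)&(P[:,2]<130)&(P[:,0]>250)&(P[:,0]<900)&(abs(P[:,1])<450)
g=np.zeros((450,325),np.uint8)
ix=((P[m,0]-250)/2).astype(int).clip(0,324);iy=((P[m,1]+450)/2).astype(int).clip(0,449)
g[iy,ix]=255
g=cv2.morphologyEx(g,cv2.MORPH_CLOSE,np.ones((3,3)))
n,L,st,ce=cv2.connectedComponentsWithStats(g)
lab=L[iy,ix];Q=P[m];S=src[m];D=C[m]
for k in range(1,n):
    q=Q[lab==k]
    if len(q)<60: continue
    print(k,len(q),np.round(q.min(0)),np.round(q.max(0)),D[lab==k].mean(0).round())
    t=q[q[:,2]>q[:,2].max()-6]
    for s in (0,1):
        qq=q[S[lab==k]==s]
        if len(qq)>20: print('   src',s,len(qq),'med',np.round(np.median(qq,0)),'zmax',qq[:,2].max().round(1))
def crop(img,u,v,w=70,h=52):
    u,v=int(u*.64),int(v*.64);return cv2.resize(img[v-h//2:v+h//2,u-w//2:u+w//2],(400,300),interpolation=cv2.INTER_CUBIC)
cv2.imwrite('pics/crop.png',np.vstack([np.hstack([crop(a['img'],260,385,100,76),crop(a['img'],455,215)]),np.hstack([crop(b['img'],490,262),crop(b['img'],375,410)])]))
print('table z', np.median(P[(abs(P[:,2])<15)&(P[:,0]>400)&(P[:,0]<700)&(abs(P[:,1])<300)][:,2]), [np.median(P[(src==s)&(abs(P[:,2])<15)&(P[:,0]>400)&(P[:,0]<700)&(abs(P[:,1])<300)][:,2]) for s in (0,1)])
E
```

```text
1 594 [ 429. -419.    6.] [ 480. -373.   65.] [73. 71. 67.]
   src 0 454 med [ 459. -397.   39.] zmax 65.0
   src 1 140 med [ 453. -389.   29.] zmax 65.2
3 992 [ 563. -271.    6.] [ 631. -213.   41.] [220. 216. 216.]
   src 0 706 med [ 603. -246.   35.] zmax 39.2
   src 1 286 med [ 594. -229.   34.] zmax 40.7
4 905 [ 406. -235.    6.] [ 470. -183.   70.] [209. 209. 211.]
   src 0 564 med [ 446. -215.   35.] zmax 69.8
   src 1 341 med [ 436. -197.   34.] zmax 67.4
5 5322 [ 839. -150.    6.] [900. 151. 103.] [206. 205. 202.]
   src 0 3613 med [871. -22.  20.] zmax 102.0
   src 1 1709 med [864.  23.  21.] zmax 102.9
6 810 [ 613. -143.    7.] [ 783. -106.   29.] [84. 81. 80.]
   src 0 562 med [ 735. -129.   21.] zmax 28.5
   src 1 248 med [ 727. -119.   20.] zmax 29.2
7 2199 [533. -90.   6.] [654.   2.  71.] [192. 189. 181.]
   src 0 1323 med [606. -53.  28.] zmax 70.8
   src 1 876 med [591. -32.  22.] zmax 70.7
8 306 [401. -53.   6.] [454.   1.  17.] [235. 236. 233.]
   src 0 165 med [418. -20.  10.] zmax 17.0
   src 1 141 med [431. -35.  10.] zmax 16.9
10 355 [403.  69.   6.] [456. 140
[... 383 characters left out ...]
 160.  67.] zmax 87.9
13 647 [402. 187.   6.] [438. 223.  89.] [172. 174.  83.]
   src 0 311 med [425. 196.  58.] zmax 88.8
   src 1 336 med [416. 215.  68.] zmax 89.2
15 660 [476. 203.   6.] [512. 241.  89.] [157. 156. 153.]
   src 0 296 med [502. 216.  62.] zmax 87.1
   src 1 364 med [490. 232.  66.] zmax 88.7
16 642 [554. 203.   6.] [591. 243.  88.] [172. 174.  84.]
   src 0 314 med [577. 214.  58.] zmax 88.1
   src 1 328 med [567. 231.  66.] zmax 88.0
18 800 [583. 365.   6.] [628. 413.  79.] [206. 215. 211.]
   src 0 331 med [611. 378.  44.] zmax 77.2
   src 1 469 med [597. 397.  49.] zmax 79.1
table z 0.18309172379662186 [np.float64(-0.09577747699279371), np.float64(0.5758576052056696)]
```

View pics/crop.png

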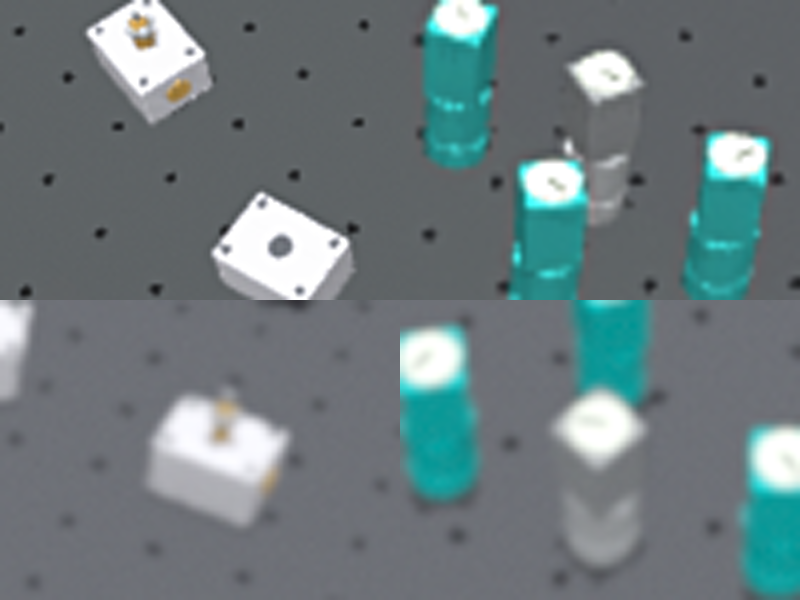

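The crop confirms it: the block with the brass nipple is at scene (238,345) and the grey tester at (455,210). Next come the pose fits.

```bash
cat >> h.py <<'E'
from scipy.spatial.transform import Rotation as R
def plan(p,Rt=None):
    """print rotation (rotvec deg, tool axes) to do first, then shift in cm along the turned tool axes"""
    s=observe(); R0=s['ee_rot']; Rt=R0 if Rt is None else Rt
    rv=np.degrees(R.from_matrix(R0.T@Rt).as_rotvec()); sh=Rt.T@(np.array(p)-s['tool_pos'])/10
    print('t',round(s['time'],2),'turn',rv.round(2),'n>=%.1f'%(np.linalg.norm(rv)/7.16),'shift cm (turned axes)',sh.round(3),'n>=%.1f'%(np.linalg.norm(sh)/4.17),'shift cm (old axes)',(R0.T@(np.array(p)-s['tool_pos'])/10).round(3))
def down(yaw):
    "tool down, y axis (closing) at yaw deg"
    c,s=np.cos(np.radians(yaw)),np.sin(np.radians(yaw)); y=np.array([c,s,0]); z=np.array([0,0,-1.]); return np.c_[np.cross(y,z),y,z]
def rect(q,q0=None):
    (c,wh,a)=cv2.minAreaRect(q[:,:2].astype(np.float32)); return np.round(c,1),np.round(wh,1),round(a,1)
E
python3 - <<'E'
from h import *
for n in ('scene','side'):
    a=np.load(n+'.npz');P=a['P'];ok=P[...,2]
    print(n)
    def sel(c,rad,z0,z1): 
        return P[(np.hypot(P[...,0]-c[0],P[...,1]-c[1])<rad)&(P[...,2]>z0)&(P[...,2]<z1)]
    q=sel((438,-209),50,34,39); print('block top',rect(q),np.median(q[:,2]),len(q))
    q=sel((438,-209),20,45,80); print('nipple',len(q),np.median(q,0).round(1))
    q=sel((494,222),30,79,95); print('tester top',rect(q),np.median(q,0).round(1),len(q))
    q=sel((494,222),30,45,95); print('tester head pts',rect(q))
    q=sel((594,-44),75,7,13); print('foot',rect(q),len(q))
    q=sel((594,-44),75,38,75)
    # ransac plane
    rng=np.random.default_rng(0);best=None
    for _ in range(500):
        t=q[rng.choice(len(q),3,False)];nn=np.cross(t[1]-t[0],t[2]-t[0]);l=np.linalg.norm(nn)
        if l<100: continue
        nn/=l; inl=abs((q-t[0])@nn)<1.5
        if abs(nn[2])>.8 and (best is None or inl.sum()>best.sum()): best=inl
    w=q[best];c=w.mean(0);nn=np.linalg.svd(w-c)[2][2];nn*=np.sign(nn[2])
    print('seat n',nn.round(3),'tilt',np.arccos(nn[2]).round(3),'dir',np.degrees(np.arctan2(-nn[1],-nn[0])).round(1),c.round(1),len(w))
    xh=np.array([-nn[0],-nn[1],0]);xh/=np.linalg.norm(xh);y=np.cross(nn,xh);y/=np.linalg.norm(y);x=np.cross(y,nn)
    loc=np.c_[(w-c)@x,(w-c)@y]; print('  ext',np.percentile(loc,[1,99],axis=0).round(1).tolist(), 'rect',rect(loc))
    r_=rect(loc); print('  seat centre',(c+x*r_[0][0]+y*r_[0][1]).round(1))
E
```

```text
scene
block top (array([ 437.7, -210.8]), array([43.4, 60.8]), 85.1) 35.76491009542656 299
nipple 45 [ 440.  -212.5   55.5]
tester top (array([494.8, 222.3]), array([27.4, 27.9]), 67.0) [495.4 220.1  83.9] 87
tester head pts (array([495.5, 221.6]), array([29.4, 30.3]), 65.2)
foot (array([593.5, -44.3]), array([109.7,  71. ]), 14.0) 558
seat n [-0.339 -0.084  0.937] tilt 0.356 dir 14.0 [596.3 -43.9  55.8] 387
  ext [[-39.0, -24.2], [35.9, 25.2]] rect (array([-2.3,  0.2]), array([77. , 51.5]), 0.3)
  seat centre [594.2 -44.2  55. ]
side
block top (array([ 437.5, -210.1]), array([46.4, 59.5]), 84.0) 35.83724291556587 150
nipple 24 [ 437.4 -207.8   55.1]
tester top (array([494.7, 223.5]), array([28.3, 28.6]), 69.5) [493.4 225.   84.6] 135
tester head pts (array([494.3, 223.8]), array([28.5, 29.8]), 69.8)
foot (array([593.4, -42.5]), array([109.6,  71.3]), 14.1) 374
seat n [-0.332 -0.086  0.94 ] tilt 0.35 dir 14.5 [596.4 -41.8  56.5] 240
  ext [[-38.5, -26.4], [35.1, 24.0]] rect (array([-2.1, -1.2]), array([52.1, 76.4]), 89.5)
  seat centre [594.8 -43.4  55.8]
```

Emit:
{"name": "carry_out", "arguments": {
  "steps": [
    [0, 0, -1, 0, 0, 0],
    [0, 0, -2, 0, 0, 0],
    [0, 0, -2, 0, 0, 0],
    [0, 0, -2, 0, 0, 0]
  ]
}}

```text
time: 0.43
tool_pos: [149.3, 632.4, 316.5]
ee_rot: [[-0.973, 0.23, -0.0], [0.23, 0.973, -0.0], [-0.0, -0.0, -1.0]]
ft_force: [-0.4, 0.2, -0.0]
width: 85.3
grip_force: 0.0
```

The fits agree between the two cameras. Block at (437.6, -210.4), closing axis 85°. Tester at (494.8, 222.8), faces at 68°. Seat at (594.4, -43.8, 55), yaw 14.1°. I'm heading for the block.

Emit:
{"name": "carry_out", "arguments": {
  "steps": [
    [-2.9, -2.6, 0, 0, 0, 0],
    [-2.9, -2.6, 0, 0, 0, 0],
    [-2.9, -2.6, 0, 0, 0, 0],
    [-2.9, -2.6, 0, 0, 0, 0],
    [-2.9, -2.6, 0, 0, 0, 0],
    [-2.9, -2.6, 0, 0, 0, 0],
    [-2.9, -2.6, 0, 0, 0, 0],
    [-2.9, -2.6, 0, 0, 0, 0],
    [-2.9, -2.6, 0, 0, 0, 0],
    [-2.9, -2.6, 0, 0, 0, 0],
    [-2.9, -2.6, 0, 0, 0, 0],
    [-2.9, -2.6, 0, 0, 0, 0]
  ]
}}

```text
time: 1.43
tool_pos: [417.2, 247.3, 316.2]
ee_rot: [[-0.973, 0.23, 0.001], [0.23, 0.973, 0.001], [-0.0, 0.001, -1.0]]
ft_force: [1.2, 0.6, -0.1]
width: 85.6
grip_force: 0.0
```

```bash
python3 -c "
from h import *
plan((437.6,-210.4,160),down(84.5))"
```

```text
t 1.43 turn [ 0.06  0.03 -7.77] n>=1.1 shift cm (turned axes) [ -6.422 -45.367  15.615] n>=11.6 shift cm (old axes) [-12.492 -44.097  15.577]
```

Emit:
{"name": "carry_out", "arguments": {
  "steps": [
    [0, 0, 0, 0, 0, -3.9],
    [0, 0, 0, 0, 0, -3.9],
    [-0.5, -3.7, 1.2, 0, 0, 0],
    [-0.5, -3.7, 1.2, 0, 0, 0],
    [-0.5, -3.7, 1.2, 0, 0, 0],
    [-0.5, -3.7, 1.2, 0, 0, 0],
    [-0.5, -3.7, 1.2, 0, 0, 0],
    [-0.5, -3.7, 1.2, 0, 0, 0],
    [-0.5, -3.7, 1.2, 0, 0, 0],
    [-0.5, -3.7, 1.2, 0, 0, 0],
    [-0.5, -3.7, 1.2, 0, 0, 0],
    [-0.5, -3.7, 1.2, 0, 0, 0]
  ]
}}

```text
time: 2.43
tool_pos: [431.0, -125.7, 195.5]
ee_rot: [[-0.995, 0.095, 0.001], [0.095, 0.995, 0.0], [-0.001, 0.0, -1.0]]
ft_force: [1.2, 0.3, -0.1]
width: 85.2
grip_force: 0.0
```

Emit:
{"name": "carry_out", "arguments": {
  "steps": [
    [-0.7, -4, 1.5, 0, 0, 0],
    [-0.7, -4, 1.0, 0, 0, 0],
    [0, 0, 0, 0, 0, 0],
    [0, 0, 0, 0, 0, 0]
  ]
}}

```text
time: 2.77
tool_pos: [436.4, -206.0, 170.9]
ee_rot: [[-0.995, 0.101, -0.001], [0.101, 0.995, -0.001], [0.0, -0.001, -1.0]]
ft_force: [0.7, 1.3, 0.1]
width: 85.4
grip_force: 0.0
```

```bash
python3 - <<'E'
from h import *
plan((437.6,-210.4,17),down(84.5)); print(observe()['joint_positions'].round(1))
s,d=cap('wrist'); print(np.array(d['mount']).round(2).tolist(),d['fov_y'],d['cx'],d['cy'])
cv2.imwrite('pics/w1.png',d['img'])
# point cloud
Z=d['depth'];h,w=Z.shape;f=h/2/np.tan(np.radians(d['fov_y']/2));u,v=np.meshgrid(np.arange(w)-d['cx'],np.arange(h)-d['cy'])
rr=np.hypot(u,v);th=rr/f;t=np.tan(th)*Z;P=np.stack([t*u/rr,t*v/rr,Z,np.ones_like(Z)],-1)
P=P@np.array(d['mount']).T;P=P[...,:3]@s['ee_rot'].T+s['tool_pos']
q=P[(np.hypot(P[...,0]-437,P[...,1]+210)<50)&(P[...,2]>33)&(P[...,2]<39)&(Z>0)];print('top',rect(q),len(q))
q=P[(np.hypot(P[...,0]-437,P[...,1]+210)<25)&(P[...,2]>45)&(P[...,2]<75)&(Z>0)];print('nip',np.median(q,0),len(q))
E
```

```text
t 2.77 turn [-0.05 -0.03 -0.28] n>=0.0 shift cm (turned axes) [-0.159 -0.43  15.391] n>=3.7 shift cm (old axes) [-0.169 -0.417 15.391]
[ -1.6  22.2  26.3 117.8 -14.2  43.  117.7]
[[0.0, -0.95, -0.31, 77.79], [1.0, 0.0, 0.0, 0.27], [-0.0, -0.31, 0.95, -129.18], [0.0, 0.0, 0.0, 1.0]] 65.70646984690485 258.41904022411035 189.9328846803593
top (array([ 437.4, -210.8]), array([44.3, 59.5]), 84.4) 2617
nip [ 434.86553125 -210.33953507   56.54864166] 276
```

View pics/w1.png

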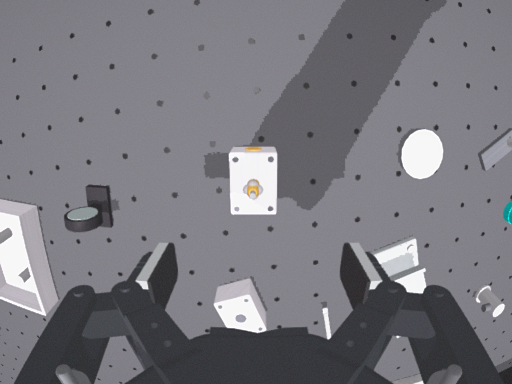

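The wrist view shows the nipple block at (253,180), square between the jaws and matching the fit. I'll descend and grip.

Emit:
{"name": "carry_out", "arguments": {
  "steps": [
    [-0.1, -0.2, 2, 0, 0, -0.3],
    [-0.1, -0.2, 3.5, 0, 0, 0],
    [0, 0, 3.5, 0, 0, 0],
    [0, 0, 3.0, 0, 0, 0],
    [0, 0, 2.0, 0, 0, 0],
    [0, 0, 1.4, 0, 0, 0],
    [0, 0, 0, 0, 0, 0]
  ]
}}

```text
time: 3.4
tool_pos: [437.8, -204.7, 15.2]
ee_rot: [[-0.996, 0.087, -0.003], [0.087, 0.996, 0.003], [0.003, 0.002, -1.0]]
ft_force: [-0.6, 1.0, -0.6]
width: 85.4
grip_force: 0.0
```

Emit:
{"name": "carry_out", "arguments": {
  "steps": [
    [0, 0, 0, 0, 0, 0],
    [0, 0, 0, 0, 0, 0],
    [0, 0, 0, 0, 0, 0],
    [0, 0, 0, 0, 0, 0],
    [0, 0, 0, 0, 0, 0],
    [0, 0, 0, 0, 0, 0],
    [0, 0, 0, 0, 0, 0],
    [0, 0, 0, 0, 0, 0]
  ],
  "grip": 1,
  "grip_force": 50
}}

```text
time: 4.07
tool_pos: [439.9, -208.3, 18.5]
ee_rot: [[-0.996, 0.09, 0.003], [0.09, 0.996, -0.001], [-0.003, -0.001, -1.0]]
ft_force: [-1.7, -0.4, 8.6]
width: 43.4
grip_force: 50.9
```

Emit:
{"name": "carry_out", "arguments": {
  "steps": [
    [0, 0, -0.5, 0, 0, 0],
    [0, 0, -1.5, 0, 0, 0],
    [0, 0, -3, 0, 0, 0],
    [0, 0, -4, 0, 0, 0],
    [0, 0, -4, 0, 0, 0],
    [0, 0, -2, 0, 0, 0],
    [0, 0, 0, 0, 0, 0]
  ]
}}

```text
time: 4.65
tool_pos: [440.9, -208.3, 171.4]
ee_rot: [[-0.996, 0.09, 0.008], [0.09, 0.996, -0.002], [-0.008, -0.001, -1.0]]
ft_force: [0.2, -0.8, -4.7]
width: 43.1
grip_force: 52.7
```

```bash
cat >> h.py <<'E'
S0=np.array([594.4,-43.8,55.]); YAW=14.1
def seat(yaw=YAW):
    a=np.radians(yaw);xh=np.array([np.cos(a),np.sin(a),0]);z=-np.sin(.35)*xh+np.array([0,0,np.cos(.35)]);x=np.cos(.35)*xh+np.array([0,0,np.sin(.35)])
    return np.c_[x,np.cross(z,x),z]
def seattool():
    A=seat(); y=A[:,1]; z=-A[:,2]; return np.c_[np.cross(y,z),y,z]
def inhand(names=('scene','side','wrist')):
    "point clouds in tool frame"
    out={}
    for n in names:
        s,d=cap(n)
        if n=='wrist':
            Z=d['depth'];h,w=Z.shape;f=h/2/np.tan(np.radians(d['fov_y']/2));u,v=np.meshgrid(np.arange(w)-d['cx'],np.arange(h)-d['cy'])
            rr=np.hypot(u,v)+1e-9;t=np.tan(rr/f)*Z;P=np.stack([t*u/rr,t*v/rr,Z,np.ones_like(Z)],-1)@np.array(d['mount']).T
            P=P[...,:3]
        else: P=(world(d)-s['tool_pos'])@s['ee_rot']
        P[d['depth']<=0]=1e6
        out[n]=(P,d['img'],s)
    return out
E
python3 - <<'E'
from h import *
o=inhand(); np.save('ih.npy',o,allow_pickle=True)
print(o['scene'][2]['tool_pos'],o['scene'][2]['joint_positions'].round(1))
for n,(P,I,s) in o.items():
    m=(abs(P[...,0])<45)&(abs(P[...,1])<23)&(P[...,2]>-60)&(P[...,2]<30)
    q=P[m]; print(n,len(q))
    if len(q): print(np.histogram(q[:,2],np.arange(-60,32,4))[0],np.percentile(q,[1,99],axis=0).round(1).tolist())
cv2.imwrite('pics/ih.png',np.hstack([cv2.resize(o['scene'][1][180:260,110:210],(400,320)),cv2.resize(o['wrist'][1],(400,300))[:320]]) if 0 else np.hstack([cv2.resize(o['scene'][1][120:270,80:230],(400,400)),cv2.resize(o['side'][1][90:240,250:400],(400,400))]))
E
```

```text
[ 440.9439842  -208.34401228  171.4115376 ] [ -2.   22.5  27.1 117.5 -15.   42.8 119.2]
scene 702
[ 20  10   2   5   9  23  20   3  15  17 273  79  35  30  34  33  27  26
  28  13   0   0] [[-28.9, -22.4, -58.1], [27.0, 22.6, 16.8]]
side 246
[ 5  5  3  2  3  2  4  1  4  2 83 20  9 17 16 19 15 15 15  6  0  0] [[-26.0, -22.1, -57.4], [32.8, 22.9, 16.6]]
wrist 14523
[ 466  213  186  150  316  626  299   52  474  333 9167  383  362  345
  285  250  202  190  186   38    0    0] [[-25.4, -22.5, -59.2], [33.6, 22.3, 13.8]]
```

View pics/ih.png

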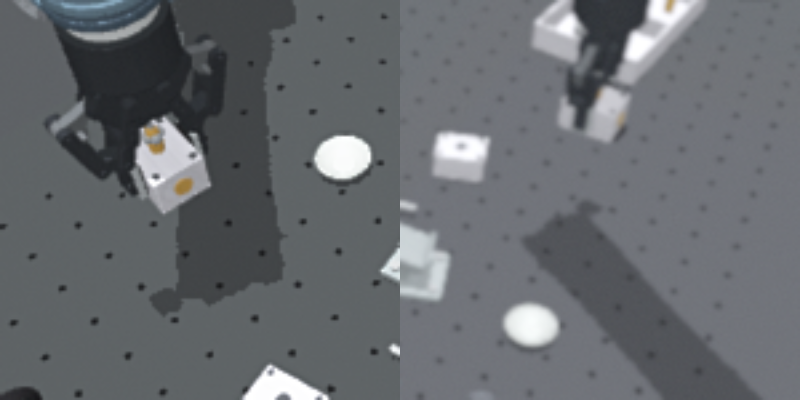

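The picture shows the block held level between the pads, nipple up. I'll compute its in-hand pose.

```bash
python3 - <<'E'
from h import *
o=np.load('ih.npy',allow_pickle=True).item()
for n,(P,I,s) in o.items():
    q=P[(abs(P[...,0])<36)&(abs(P[...,1])<21)&(P[...,2]>-23)&(P[...,2]<-13)]
    A=np.c_[q[:,0],q[:,1],np.ones(len(q))]
    w=np.ones(len(q),bool)
    for _ in range(4):
        k=np.linalg.lstsq(A[w],q[w,2],rcond=None)[0]; w=abs(A@k-q[:,2])<1.2
    print(n,'top plane slopes deg',np.degrees(k[:2]).round(2),'z0',k[2].round(2),w.sum(),'xext',np.percentile(q[w,0],[0.3,99.7]).round(1),rect(q[w]))
    q=P[(abs(P[...,0])<20)&(abs(P[...,1])<10)&(P[...,2]>-46)&(P[...,2]<-26)]; print('  nip',np.median(q,0).round(1),len(q),q.min(0).round(1),q.max(0).round(1))
p=S0
plan((500,-130,220),seattool())
print(seattool().round(3).tolist())
E
```

```text
scene top plane slopes deg [-0.68  0.16] z0 -17.23 227 xext [-28.3  28.7] (array([0.3, 0.7]), array([57.5, 40.2]), 2.0)
  nip [ -0.6  -0.8 -36.2] 59 [ -7.5  -8.1 -44.9] [  6.   9. -26.]
side top plane slopes deg [-1.59  1.6 ] z0 -16.76 67 xext [ 6.  32.4] (array([19.1,  0.1]), array([39.5, 26.3]), 89.3)
  nip [  8.9   3.5 -33.3] 4 [  6.6   2.5 -34.8] [ 10.9   4.4 -26.6]
wrist top plane slopes deg [-0.03 -0.14] z0 -18.08 8246 xext [-27.2  32.4] (array([ 2.6, -0. ]), array([42. , 60.8]), 90.0)
  nip [  6.    0.2 -37.5] 1262 [ -0.9  -8.2 -46. ] [ 12.1   9.3 -26.1]
t 4.8 turn [ -3.3  -19.94 -19.06] n>=3.9 shift cm (turned axes) [-9.278  5.912 -2.346] n>=2.7 shift cm (old axes) [-5.512  8.194 -5.386]
[[-0.911, -0.244, 0.333], [-0.229, 0.97, 0.084], [-0.343, 0.0, -0.939]]
```

Emit:
{"name": "carry_out", "arguments": {
  "steps": [
    [0, 0, -1, -0.82, -5, -4.77],
    [0, 0, -1, -0.82, -5, -4.77],
    [0, 0, -1, -0.82, -5, -4.77],
    [0, 0, -1, -0.82, -5, -4.77],
    [0, 0, 0, 0, 0, 0]
  ]
}}

```text
time: 5.22
tool_pos: [430.0, -210.1, 199.6]
ee_rot: [[-0.934, -0.2, 0.297], [-0.187, 0.98, 0.072], [-0.305, 0.012, -0.952]]
ft_force: [0.2, -0.6, -4.1]
width: 43.2
grip_force: 52.8
```

```bash
cat >> h.py <<'E'
def blk(h,dx=2.5,dz=18.2):
    T=seattool(); plan(S0-T@[dx,0,dz]+seat()[:,2]*h,T)
E
python3 -c "
from h import *
print(observe()['tool_pos'],observe()['joint_positions'].round(1));blk(60)"
```

```text
[ 430.03499765 -210.08799686  199.55075686] [ 19.1  12.6  10.7 126.5 -28.7  31.  154.1]
t 5.22 turn [-0.18 -2.27 -2.65] n>=0.5 shift cm (turned axes) [-14.074  12.124  12.614] n>=5.4 shift cm (old axes) [-13.984  12.812  12.019]
```

Emit:
{"name": "carry_out", "arguments": {
  "steps": [
    [-1.5, 1.5, 0.5, 0, 0, 0],
    [-2.5, 2.5, 2, 0, 0, 0],
    [-2.5, 2.5, 2.5, 0, 0, 0],
    [-2.5, 2.5, 2.5, 0, 0, 0],
    [-2.5, 2.0, 2.5, 0, -1.1, -1.3],
    [-2.0, 1, 1.5, -0.2, -1.1, -1.3],
    [0, 0, 0, 0, 0, 0],
    [0, 0, 0, 0, 0, 0]
  ]
}}

```text
time: 5.88
tool_pos: [567.2, -54.9, 132.8]
ee_rot: [[-0.911, -0.252, 0.327], [-0.237, 0.968, 0.085], [-0.338, -0.0, -0.941]]
ft_force: [-0.0, -1.0, -4.5]
width: 43.3
grip_force: 52.7
```

```bash
python3 -c "
from h import *
print(observe()['tool_pos'],observe()['joint_positions'].round(1));blk(20)"
```

```text
[567.1768447  -54.94849138 132.83766707] [  0.7  25.4   4.7 120.6 -29.3  17.4 136.1]
t 5.88 turn [ 0.17 -0.31  0.48] n>=0.1 shift cm (turned axes) [-0.316  0.418  4.49 ] n>=1.1 shift cm (old axes) [-0.344  0.402  4.49 ]
```

Emit:
{"name": "carry_out", "arguments": {
  "steps": [
    [-0.3, 0.4, 0.5, 0.2, -0.3, 0.5],
    [0, 0, 1.5, 0, 0, 0],
    [0, 0, 1.5, 0, 0, 0],
    [0, 0, 1.0, 0, 0, 0],
    [0, 0, 0, 0, 0, 0],
    [0, 0, 0, 0, 0, 0],
    [0, 0, 0, 0, 0, 0],
    [0, 0, 0, 0, 0, 0]
  ]
}}

```text
time: 6.55
tool_pos: [584.9, -49.9, 95.3]
ee_rot: [[-0.91, -0.239, 0.339], [-0.225, 0.971, 0.081], [-0.349, -0.003, -0.937]]
ft_force: [-0.6, -0.1, -3.5]
width: 43.2
grip_force: 52.6
```

```bash
python3 - <<'E'
from h import *
blk(0)
# block pose relative to seat, as seen
for n,(P,I,s) in inhand(('scene','side')).items():
    W=P@s['ee_rot'].T+s['tool_pos']
    L=(W-S0)@seat()
    q=L[(abs(L[...,0])<45)&(abs(L[...,1])<32)&(abs(L[...,2]-57)<6)]
    if len(q)>10: print(n,'top?',rect(q),np.median(q[:,2]),len(q))
    q=L[(L[...,0]>20)&(L[...,0]<40)&(abs(L[...,1])<20)&(L[...,2]>24)&(L[...,2]<54)]; print('  up end face x',np.median(q[:,0]) if len(q) else None,len(q))
    q=L[(L[...,0]>-34)&(L[...,0]<39)&(abs(L[...,1])<26)&(abs(L[...,2])<5)];print('  seat z',np.median(q[:,2]),len(q))
E
```

```text
t 6.55 turn [-0.23  0.35 -0.17] n>=0.1 shift cm (turned axes) [0.129 0.362 2.329] n>=0.6 shift cm (old axes) [0.144 0.371 2.326]
scene top? (array([13.1, -1.1]), array([52.1, 56.6]), 56.1) 58.35676703594493 259
  up end face x 31.140048329111636 124
  seat z 0.03800796215905519 310
side top? (array([2.2, 2.4]), array([59. , 59.7]), 89.9) 58.458147938427786 126
  up end face x 28.909202731937604 42
  seat z 0.2656476605280249 235
```

Emit:
{"name": "carry_out", "arguments": {
  "steps": [
    [0.1, 0.35, 0.5, -0.2, 0.3, -0.2],
    [0, 0, 0.8, 0, 0, 0],
    [0, 0, 0.5, 0, 0, 0],
    [0, 0, 0.2, 0, 0, 0],
    [0, 0, 0, 0, 0, 0],
    [0, 0, 0, 0, 0, 0]
  ]
}}

```text
time: 7.15
tool_pos: [589.6, -44.4, 75.3]
ee_rot: [[-0.911, -0.245, 0.332], [-0.23, 0.97, 0.084], [-0.343, -0.0, -0.939]]
ft_force: [-1.3, -0.3, -3.7]
width: 43.3
grip_force: 52.8
```

```bash
python3 -c "
from h import *
print(observe()['ft_force']);blk(0)"
```

```text
[-1.28153581 -0.25106925 -3.74920639]
t 7.15 turn [ 0.02 -0.01  0.07] n>=0.0 shift cm (turned axes) [-0.003 -0.057  0.247] n>=0.1 shift cm (old axes) [-0.003 -0.057  0.247]
```

Emit:
{"name": "carry_out", "arguments": {
  "steps": [
    [0, -0.05, 0.1, 0, 0, 0],
    [0, 0, 0.1, 0, 0, 0],
    [0, 0, 0.05, 0, 0, 0],
    [0, 0, 0, 0, 0, 0],
    [0, 0, 0, 0, 0, 0],
    [0, 0, 0, 0, 0, 0]
  ]
}}

```text
time: 7.65
tool_pos: [590.5, -45.1, 73.9]
ee_rot: [[-0.911, -0.244, 0.333], [-0.23, 0.97, 0.084], [-0.344, -0.0, -0.939]]
ft_force: [-6.7, -0.5, 7.2]
width: 43.2
grip_force: 54.4
```

Emit:
{"name": "carry_out", "arguments": {
  "steps": [
    [0, 0, 0.1, 0, 0, 0],
    [0, 0, 0, 0, 0, 0],
    [0, 0, 0, 0, 0, 0],
    [0, 0, 0, 0, 0, 0]
  ]
}}

```text
time: 7.98
tool_pos: [590.6, -45.1, 73.9]
ee_rot: [[-0.91, -0.244, 0.334], [-0.229, 0.97, 0.084], [-0.344, 0.0, -0.939]]
ft_force: [-15.3, 0.4, 21.2]
width: 43.1
grip_force: 56.3
```

```bash
python3 -c "
from h import *
print(observe()['ft_force'],observe()['moment']);blk(0)"
```

```text
[-15.32138343   0.4093785   21.21194743] [-0.10345334  1.43326537  0.10725845]
t 7.98 turn [0.03 0.08 0.04] n>=0.0 shift cm (turned axes) [0.02  0.038 0.095] n>=0.0 shift cm (old axes) [0.02  0.038 0.095]
```

Seated at contact; I'll relieve the preload and open.

Emit:
{"name": "carry_out", "arguments": {
  "steps": [
    [0, 0, -0.12, 0, 0, 0],
    [0, 0, 0, 0, 0, 0],
    [0, 0, 0, 0, 0, 0]
  ]
}}

```text
time: 8.23
tool_pos: [590.7, -45.2, 74.0]
ee_rot: [[-0.911, -0.244, 0.333], [-0.229, 0.97, 0.084], [-0.344, -0.0, -0.939]]
ft_force: [-7.1, -0.5, 10.1]
width: 43.6
grip_force: 54.9
```

Emit:
{"name": "carry_out", "arguments": {
  "steps": [
    [0, 0, 0, 0, 0, 0],
    [0, 0, 0, 0, 0, 0],
    [0, 0, 0, 0, 0, 0],
    [0, 0, 0, 0, 0, 0],
    [0, 0, 0, 0, 0, 0],
    [0, 0, 0, 0, 0, 0]
  ],
  "grip": -1
}}

```text
time: 8.73
tool_pos: [590.7, -44.9, 73.2]
ee_rot: [[-0.911, -0.245, 0.333], [-0.23, 0.97, 0.084], [-0.343, -0.0, -0.939]]
ft_force: [0.8, -0.8, 0.9]
width: 85.7
grip_force: 0.0
```

Emit:
{"name": "carry_out", "arguments": {
  "steps": [
    [0, 0, -0.5, 0, 0, 0],
    [0, 0, -1.5, 0, 0, 0],
    [0, 0, -3, 0, 0, 0],
    [0, 0, -4, 0, 0, 0],
    [0, 0, -4, 0, 0, 0],
    [0, 0, -2, 0, 0, 0],
    [0, 0, 0, 0, 0, 0]
  ]
}}

```text
time: 9.32
tool_pos: [541.8, -58.5, 218.8]
ee_rot: [[-0.909, -0.243, 0.339], [-0.228, 0.97, 0.084], [-0.35, -0.002, -0.937]]
ft_force: [1.0, -0.3, -0.3]
width: 85.5
grip_force: 0.0
```

```bash
python3 - <<'E'
from h import *
o=inhand(); print(observe()['tool_pos'],observe()['joint_positions'].round(1))
for n,(P,I,s) in o.items():
    L=(P@s['ee_rot'].T+s['tool_pos']-S0)@seat()
    q=L[(abs(L[...,0])<50)&(abs(L[...,1])<35)&(abs(L[...,2]-36)<4)]
    A=np.c_[q[:,:2],np.ones(len(q))]
    w=np.ones(len(q),bool)
    for _ in range(4):
        k=np.linalg.lstsq(A[w],q[w,2],rcond=None)[0]; w=abs(A@k-q[:,2])<1.2
    print(n,'top',rect(q[w]),'plane',np.degrees(k[:2]).round(2),k[2].round(2),w.sum())
    q=L[(abs(L[...,0])<20)&(abs(L[...,1])<20)&(L[...,2]>42)&(L[...,2]<72)]; print('  nip',np.median(q,0).round(1),((np.percentile(q,2,axis=0)+np.percentile(q,98,axis=0))/2).round(1),len(q))
cv2.imwrite('pics/st.png',np.hstack([cv2.resize(o['scene'][1][160:260,200:300],(400,400)),cv2.resize(o['side'][1][140:220,210:290],(400,400))]))
plan((490,200,200),down(68))
E
```

```text
[540.50589398 -56.95540832 213.86340886] [-13.2  15.3  21.3 122.  -27.9  27.4 133.8]
scene top (array([ 0.5, -0.4]), array([44.4, 60. ]), 88.9) plane [-0.3  -0.46] 36.1 224
  nip [ 3.1 -2.3 54.8] [ 1.9 -2.2 55.6] 53
side top (array([1.1, 0.7]), array([44.8, 59.7]), 89.7) plane [ 0.59 -1.46] 36.21 117
  nip [ 1.3  2.3 55.8] [ 1.4  2.8 56.7] 35
wrist top (array([ 0.2, -0.2]), array([58.7, 43.7]), 0.2) plane [-0.21 -0.08] 36.95 2373
  nip [-1.7 -0.2 56.9] [-0.4 -0.2 61.2] 285
t 9.47 turn [ 6.35 19.38 35.82] n>=5.8 shift cm (turned axes) [14.309 21.933  1.386] n>=6.3 shift cm (old axes) [-0.844 26.149  1.791]
```

View pics/st.png

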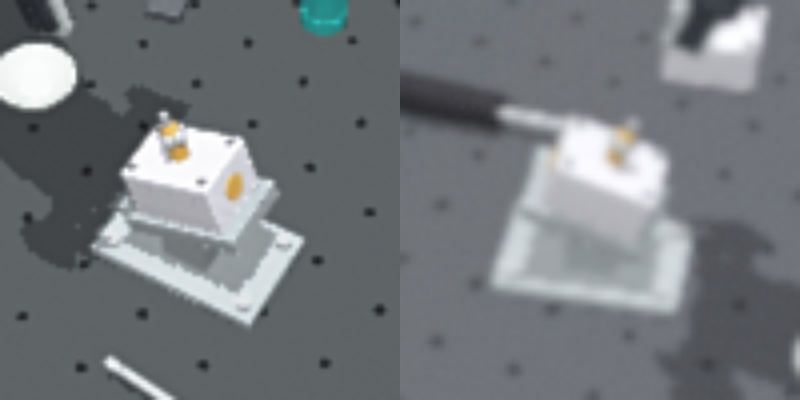

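The picture shows the block square on the seat (top centre 0.4 mm from the seat axis, yaw and tilt within 0.3°), nipple outward. On to the tester.

Emit:
{"name": "carry_out", "arguments": {
  "steps": [
    [0, 1, 0, 1.06, 3.23, 5.97],
    [0, 2.5, 0, 1.06, 3.23, 5.97],
    [0, 2.5, 0, 1.06, 3.23, 5.97],
    [0, 2.5, 0, 1.06, 3.23, 5.97],
    [0, 2.5, 0, 1.06, 3.23, 5.97],
    [0, 2.5, 0, 1.06, 3.23, 5.97],
    [0, 0, 0, 0, 0, 0]
  ]
}}

```text
time: 10.05
tool_pos: [544.4, 73.4, 214.7]
ee_rot: [[-0.948, 0.318, 0.026], [0.318, 0.948, 0.003], [-0.024, 0.011, -1.0]]
ft_force: [1.1, -0.2, 0.2]
width: 85.2
grip_force: 0.0
```

```bash
python3 -c "
from h import *
print(observe()['tool_pos'],observe()['joint_positions'].round(1));plan((494.8,222.8,170),down(68))"
```

```text
[544.41064818  73.37522955 214.68759898] [-39.4  25.3  34.9 108.  -18.4  50.7  75.9]
t 10.05 turn [0.7  1.36 3.45] n>=0.5 shift cm (turned axes) [10.197 11.996  4.469] n>=3.9 shift cm (old axes) [ 9.564 12.537  4.383]
```

Emit:
{"name": "carry_out", "arguments": {
  "steps": [
    [1.5, 2, 0.5, 0.7, 1.4, 3.4],
    [2.5, 3, 1, 0, 0, 0],
    [2.5, 3, 1, 0, 0, 0],
    [2.5, 3, 1, 0, 0, 0],
    [1.2, 1, 1, 0, 0, 0],
    [0, 0, 0, 0, 0, 0],
    [0, 0, 0, 0, 0, 0]
  ],
  "grip": -0.3
}}

```text
time: 10.63
tool_pos: [491.1, 215.4, 169.3]
ee_rot: [[-0.927, 0.375, -0.0], [0.375, 0.927, -0.003], [-0.001, -0.002, -1.0]]
ft_force: [0.4, -0.9, -0.0]
width: 55.7
grip_force: 0.0
```

```bash
python3 - <<'E'
from h import *
o=inhand(('wrist',))
P,I,s=o['wrist'];W=P@s['ee_rot'].T+s['tool_pos']
for c in ((494.8,222.8),(523,152),(420,205),(572,223)):
    q=W[(np.hypot(W[...,0]-c[0],W[...,1]-c[1])<30)&(abs(W[...,2]-84)<4)]; print(c,rect(q) if len(q)>5 else None,len(q))
print(s['width'])
plan((494.8,222.8,60),down(68))
E
```

```text
(494.8, 222.8) (array([493.6, 223. ]), array([27.7, 28.8]), 69.5) 1273
(523, 152) (array([527.6, 161.2]), array([13.7, 30.6]), 65.1) 370
(420, 205) (array([418.6, 205.3]), array([27.8, 28.4]), 20.6) 1428
(572, 223) (array([571.3, 223.3]), array([28. , 28.9]), 36.5) 753
55.73462836904666
t 10.68 turn [-0.09  0.13 -0.2 ] n>=0.0 shift cm (turned axes) [ 0.091  0.896 11.021] n>=2.7 shift cm (old axes) [ 0.12   0.913 11.019]
```

Emit:
{"name": "carry_out", "arguments": {
  "steps": [
    [0.1, 0.5, 1, 0, 0, -1],
    [0, 0.4, 2, 0, 0, 0],
    [0, 0, 3, 0, 0, 0],
    [0, 0, 3, 0, 0, 0],
    [0, 0, 1.6, 0, 0, 0],
    [0, 0, 0.6, 0, 0, 0],
    [0, 0, 0, 0, 0, 0],
    [0, 0, 0, 0, 0, 0]
  ]
}}

```text
time: 11.35
tool_pos: [496.1, 223.3, 59.7]
ee_rot: [[-0.932, 0.363, 0.004], [0.363, 0.932, -0.001], [-0.004, 0.001, -1.0]]
ft_force: [-0.9, -0.7, 0.3]
width: 55.8
grip_force: 0.0
```

Emit:
{"name": "carry_out", "arguments": {
  "steps": [
    [0, 0, 0, 0, 0, 0],
    [0, 0, 0, 0, 0, 0],
    [0, 0, 0, 0, 0, 0],
    [0, 0, 0, 0, 0, 0],
    [0, 0, 0, 0, 0, 0],
    [0, 0, 0, 0, 0, 0],
    [0, 0, 0, 0, 0, 0]
  ],
  "grip": 1,
  "grip_force": 80
}}

```text
time: 11.93
tool_pos: [496.1, 224.3, 60.5]
ee_rot: [[-0.932, 0.362, 0.005], [0.362, 0.932, 0.001], [-0.004, 0.002, -1.0]]
ft_force: [0.0, -0.9, 7.5]
width: 27.0
grip_force: 78.9
```

Emit:
{"name": "carry_out", "arguments": {
  "steps": [
    [0, 0, -0.5, 0, 0, 0],
    [0, 0, -2, 0, 0, 0],
    [0, 0, -3.5, 0, 0, 0],
    [0, 0, -4, 0, 0, 0],
    [0, 0, -3, 0, 0, 0],
    [0, 0, -1, 0, 0, 0],
    [0, 0, 0, 0, 0, 0],
    [0, 0, 0, 0, 0, 0]
  ]
}}

```text
time: 12.6
tool_pos: [494.0, 224.2, 198.6]
ee_rot: [[-0.933, 0.361, 0.002], [0.361, 0.933, -0.0], [-0.002, 0.0, -1.0]]
ft_force: [-1.2, 0.6, -2.4]
width: 26.8
grip_force: 79.3
```

```bash
python3 - <<'E'
from h import *
o=inhand(); np.save('ih2.npy',o,allow_pickle=True); print(observe()['tool_pos'],observe()['joint_positions'].round(1))
for n,(P,I,s) in o.items():
    q=P[(abs(P[...,0])<30)&(abs(P[...,1])<20)&(P[...,2]>-40)&(P[...,2]<75)]
    print(n,len(q),np.histogram(q[:,2],np.arange(-40,76,5))[0],np.percentile(q,[1,99],axis=0).round(1).tolist())
    for a,b in ((-40,-20),(20,36),(40,56)):
        t=q[(q[:,2]>a)&(q[:,2]<b)]
        if len(t)>5: print('  ',a,b,len(t),t.min(0).round(1),t.max(0).round(1),t.mean(0).round(1))
cv2.imwrite('pics/te.png',np.hstack([cv2.resize(o['scene'][1][30:180,220:370],(400,400)),cv2.resize(o['side'][1][160:310,170:320],(400,400))]))
E
```

```text
[493.34009586 223.56499265 197.3075651 ] [-55.5  26.8  34.3 108.6 -19.1  50.4  57.2]
scene 473 [18 18 20 73 28 22 27 22 29 21 20 17 23 17 18 22 16 23 19 18  2  0  0] [[-14.2, -19.5, -38.2], [10.0, 19.3, 59.0]]
   -40 -20 129 [-14.1 -20.  -39.7] [ 16.6  20.  -20. ] [ -2.9   4.9 -27. ]
   20 36 62 [-14.9 -15.5  20.2] [ 5.1  9.7 35.7] [-8.3 -6.2 27.8]
   40 56 62 [-13.7 -16.   40.2] [ 8.2 12.8 55.7] [-7.2 -6.  48.2]
side 466 [17 18 34 94 20 21 22 18 24 16 17 14 19 20 21 20  8 27 16 18  2  0  0] [[-9.0, -18.8, -37.8], [17.3, 19.6, 58.9]]
   -40 -20 163 [-12.8 -19.6 -38.7] [ 15.7  19.8 -20.1] [  5.8  -3.8 -26.4]
   20 36 62 [-9.2 -7.8 20.4] [17.8 17.2 35.8] [10.8  8.  27.6]
   40 56 59 [-4.9 -7.2 40. ] [17.4 16.6 55.8] [10.6  8.3 49.1]
wrist 8473 [ 226  281 1469 2759  473  480  395  389  333  293  216  174  154  127
  133  134   44  189  102   98    4    0    0] [[-10.8, -19.1, -38.3], [17.7, 19.3, 55.7]]
   -40 -20 4735 [-12.6 -20.  -40. ] [ 16.4  20.  -20. ] [  4.9   0.2 -25.6]
   20 36 439 [  8.4 -13.5  20. ] [18.2 14.7 35.9] [15.9  0.5 27.6]
   40 56 355 [  4.8 -15.2  40.1] [18.2 15.8 56. ] [14.5  0.4 48.7]
```

View pics/te.png

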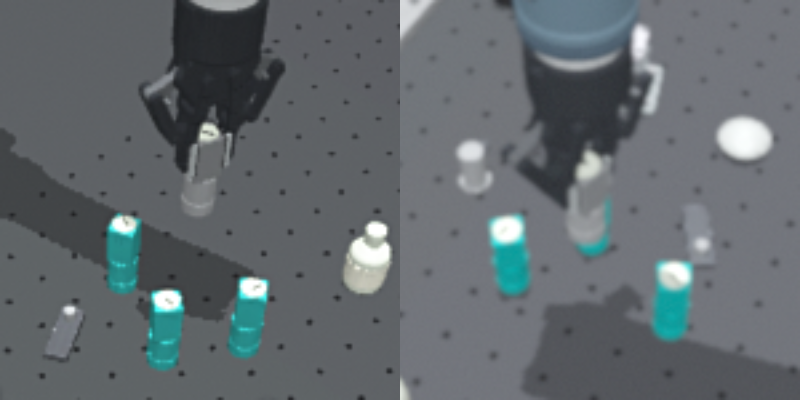

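The grey tester is held and all three turquoise ones still stand. I'll fit the coupler's axis in the hand.

```bash
python3 - <<'E'
from h import *
from scipy.optimize import least_squares as LS
o=np.load('ih2.npy',allow_pickle=True).item()
for names in (('scene',),('side',),('wrist',),('scene','side','wrist')):
    Q=[]
    for n in names:
        P=o[n][0];q=P[(abs(P[...,0])<22)&(abs(P[...,1])<22)&(P[...,2]>22)&(P[...,2]<56)]
        Q.append(q[np.random.default_rng(0).choice(len(q),min(len(q),150),False)])
    Q=np.vstack(Q)
    f=lambda k:np.hypot(Q[:,0]-k[0]-k[2]*(Q[:,2]-60),Q[:,1]-k[1]-k[3]*(Q[:,2]-60))-16
    k=LS(f,[0,0,0,0],loss='soft_l1',f_scale=.5).x
    print(names,'centre at rim',k[:2].round(2),'tilt deg',np.degrees(k[2:]).round(2),'rms',np.sqrt(np.median(f(k)**2)).round(2))
for n in o:
    P=o[n][0];q=P[(abs(P[...,0])<12)&(abs(P[...,1])<12)&(P[...,2]>-30)&(P[...,2]<-18)]
    print(n,'head top',np.median(q,0).round(1))
plan((520,60,220),seattool())
E
```

```text
('scene',) centre at rim [3.26 1.15] tilt deg [0.9  0.87] rms 0.68
('side',) centre at rim [ 0.7  -0.04] tilt deg [-0.06 -0.23] rms 0.57
('wrist',) centre at rim [1.6  0.33] tilt deg [ 0.   -0.04] rms 0.17
('scene', 'side', 'wrist') centre at rim [1.73 0.39] tilt deg [0.26 0.12] rms 0.49
scene head top [ -5.3   1.1 -23.9]
side head top [  6.   -2.  -24.7]
wrist head top [  1.8  -0.1 -25. ]
t 12.75 turn [ -6.32 -19.43 -34.89] n>=5.6 shift cm (turned axes) [  0.536 -16.513  -2.611] n>=4.0 shift cm (old axes) [ -8.398 -14.294  -2.229]
```

Emit:
{"name": "carry_out", "arguments": {
  "steps": [
    [0, -1, -0.3, -1.05, -3.24, -5.82],
    [0, -2, -0.5, -1.05, -3.24, -5.82],
    [0, -2, -0.5, -1.05, -3.24, -5.82],
    [0, -2, -0.5, -1.05, -3.24, -5.82],
    [0, -2, -0.5, -1.05, -3.24, -5.82],
    [0, -2, -0.3, -1.05, -3.24, -5.82],
    [0, 0, 0, 0, 0, 0]
  ]
}}

```text
time: 13.33
tool_pos: [478.2, 110.1, 220.8]
ee_rot: [[-0.911, -0.244, 0.334], [-0.23, 0.97, 0.082], [-0.344, -0.002, -0.939]]
ft_force: [-0.8, -1.2, -3.7]
width: 27.1
grip_force: 79.3
```

```bash
cat >> h.py <<'E'
def tst(h,ax=1.5,ay=.2,dz=60.3,bx=.4,by=0.):
    T=seattool(); s=observe()
    plan(S0+seat()@[bx,by,36+h]-T@[ax,ay,dz],T)
    m=(s['tool_pos']+s['ee_rot']@[ax,ay,dz]-S0)@seat()-[bx,by,36]
    print('mouth rel. block top (seat axes)',m.round(2),'force seat axes',(s['ft_force']@seat()).round(1),'w',s['width'].round(1),round(float(s['grip_force'])))
E
python3 -c "
from h import *
print(observe()['tool_pos'],observe()['joint_positions'].round(1));tst(60)"
```

```text
[478.22541003 110.05034958 220.82353872] [-48.2   8.5  31.6 130.   -8.   22.9  93.2]
t 13.33 turn [-0.08  0.04  0.06] n>=0.0 shift cm (turned axes) [ -1.567 -17.772   2.525] n>=4.3 shift cm (old axes) [ -1.547 -17.77    2.552]Traceback (most recent call last):
  File "<string>", line 3, in <module>
    print(observe()['tool_pos'],observe()['joint_positions'].round(1));tst(60)
                                                                       ~~~^^^^
  File "h.py", line 46, in tst
    print('mouth rel. block top (seat axes)',m.round(2),'force seat axes',(s['ft_force']@seat()).round(1),'w',s['width'].round(1),round(float(s['grip_force'])))
                                                                                                              ^^^^^^^^^^^^^^^^
AttributeError: 'float' object has no attribute 'round'
```

Emit:
{"name": "carry_out", "arguments": {
  "steps": [
    [-0.1, -1.5, 0, 0, 0, 0],
    [-0.3, -3.3, 0.3, 0, 0, 0],
    [-0.3, -3.7, 0.6, 0, 0, 0],
    [-0.3, -3.7, 0.6, 0, 0, 0],
    [-0.3, -3.3, 0.6, 0, 0, 0],
    [-0.2, -2.2, 0.4, 0, 0, 0],
    [0, 0, 0, 0, 0, 0],
    [0, 0, 0, 0, 0, 0]
  ]
}}

```text
time: 14.0
tool_pos: [545.6, -52.2, 202.6]
ee_rot: [[-0.912, -0.24, 0.333], [-0.225, 0.971, 0.083], [-0.343, 0.001, -0.939]]
ft_force: [-1.8, 1.3, -1.9]
width: 27.2
grip_force: 79.4
```

```bash
sed -i "s/s\['width'\].round(1)/round(s['width'],1)/" h.py; python3 -c "
from h import *
print(observe()['joint_positions'].round(1));tst(38)"
```

```text
[-15.6  17.   23.6 122.2 -31.5  26.4 136.3]
t 14.0 turn [-0.    0.   -0.23] n>=0.0 shift cm (turned axes) [ 0.235 -0.394  2.129] n>=0.5 shift cm (old axes) [ 0.233 -0.395  2.129]
mouth rel. block top (seat axes) [ 2.35  3.94 59.29] force seat axes [-2.   1.7 -1.3] w 27.2 79
```

Emit:
{"name": "carry_out", "arguments": {
  "steps": [
    [0.2, -0.4, 0.5, 0, 0, -0.2],
    [0, 0, 0.8, 0, 0, 0],
    [0, 0, 0.7, 0, 0, 0],
    [0, 0, 0, 0, 0, 0],
    [0, 0, 0, 0, 0, 0],
    [0, 0, 0, 0, 0, 0],
    [0, 0, 0, 0, 0, 0]
  ]
}}

```text
time: 14.58
tool_pos: [552.3, -52.9, 185.1]
ee_rot: [[-0.909, -0.247, 0.336], [-0.232, 0.969, 0.085], [-0.347, -0.001, -0.938]]
ft_force: [0.5, 0.3, -2.4]
width: 27.4
grip_force: 79.6
```

```bash
python3 - <<'E'
from h import *
from scipy.optimize import least_squares as LS
tst(20)
o=inhand()
Ls={n:(P@s['ee_rot'].T+s['tool_pos']-S0)@seat() for n,(P,I,s) in o.items()}
for n,L in Ls.items():
    P=L; q=L[(abs(L[...,0])<24)&(abs(L[...,1])<24)&(L[...,2]>77)&(L[...,2]<110)]
    f=lambda k:np.hypot(q[:,0]-k[0]-k[2]*(q[:,2]-74),q[:,1]-k[1]-k[3]*(q[:,2]-74))-16
    k=LS(f,[0,0,0,0],loss='soft_l1',f_scale=.5).x
    t=L[(abs(L[...,0])<50)&(abs(L[...,1])<35)&(abs(L[...,2]-36)<2)]
    m=L[(abs(L[...,0])<12)&(abs(L[...,1])<12)&(L[...,2]>42)&(L[...,2]<58)]
    print(n,'tester axis at mouth',k[:2].round(2),np.degrees(k[2:]).round(2),len(q),'nipple',np.median(m,0).round(1),len(m),'block',rect(t) if len(t)>20 else 0)
cv2.imwrite('pics/pre.png',np.hstack([cv2.resize(o['scene'][1][120:240,180:300],(400,400)),cv2.resize(o['side'][1][110:220,200:310],(400,400))]))
E
```

```text
t 14.58 turn [0.05 0.23 0.22] n>=0.0 shift cm (turned axes) [ 0.233 -0.165  2.066] n>=0.5 shift cm (old axes) [ 0.241 -0.165  2.065]
mouth rel. block top (seat axes) [ 2.56  1.69 40.66] force seat axes [-0.4  0.2 -2.5] w 27.4 80
scene tester axis at mouth [1.67 2.27] [0.39 0.42] 175 nipple [ 3.7 -3.7 54.1] 37 block (array([ 1. , -0.2]), array([60.6, 44.6]), 0.3)
side tester axis at mouth [2.77 0.05] [0.34 1.04] 104 nipple [ 2.3  4.1 53.7] 24 block (array([1.3, 1. ]), array([59.2, 44.5]), 0.7)
wrist tester axis at mouth [3.32 1.26] [-0.44  0.05] 775 nipple [-6.9 -0.5 54.4] 59 block (array([-0.2, -0.2]), array([58.5, 44.2]), 0.3)
```

View pics/pre.png

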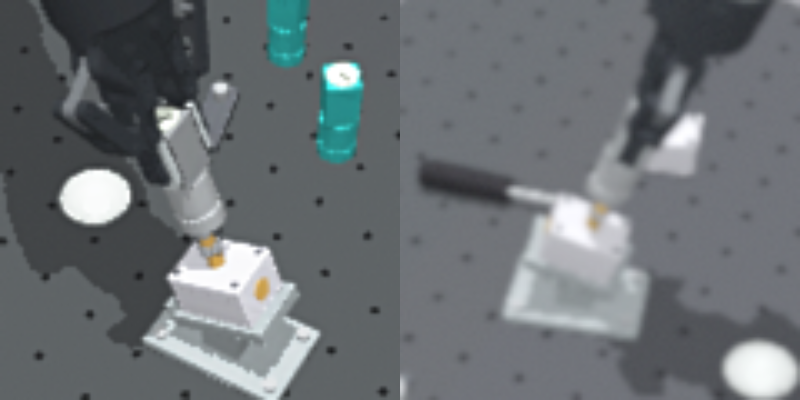

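The picture shows the tester tilted in line above the nipple, about 2 mm off laterally, as computed. I'll correct that and go on.

Emit:
{"name": "carry_out", "arguments": {
  "steps": [
    [0.2, -0.15, 0, 0, 0.2, 0.2],
    [0, 0, 0.2, 0, 0, 0],
    [0, 0, 0.3, 0, 0, 0],
    [0, 0, 0, 0, 0, 0],
    [0, 0, 0, 0, 0, 0],
    [0, 0, 0, 0, 0, 0],
    [0, 0, 0, 0, 0, 0]
  ]
}}

```text
time: 15.32
tool_pos: [552.5, -54.7, 179.5]
ee_rot: [[-0.911, -0.244, 0.333], [-0.229, 0.97, 0.084], [-0.343, 0.001, -0.939]]
ft_force: [0.1, -0.3, -3.1]
width: 27.1
grip_force: 79.6
```

```bash
python3 -c "
from h import *
tst(18)"
```

```text
t 15.32 turn [ 0.04  0.01 -0.  ] n>=0.0 shift cm (turned axes) [0.012 0.017 1.75 ] n>=0.4 shift cm (old axes) [0.012 0.016 1.75 ]
mouth rel. block top (seat axes) [ 0.13 -0.13 35.5 ] force seat axes [-1.1 -0.3 -2.9] w 27.1 80
```

Aligned. I'll advance to just before the balls.

Emit:
{"name": "carry_out", "arguments": {
  "steps": [
    [0, 0, 0.3, 0, 0, 0],
    [0, 0, 0.4, 0, 0, 0],
    [0, 0, 0.4, 0, 0, 0],
    [0, 0, 0.4, 0, 0, 0],
    [0, 0, 0.3, 0, 0, 0],
    [0, 0, 0, 0, 0, 0],
    [0, 0, 0, 0, 0, 0],
    [0, 0, 0, 0, 0, 0],
    [0, 0, 0, 0, 0, 0]
  ]
}}

```text
time: 16.07
tool_pos: [558.5, -53.2, 162.7]
ee_rot: [[-0.911, -0.244, 0.333], [-0.229, 0.97, 0.084], [-0.343, 0.001, -0.939]]
ft_force: [-0.4, 0.2, -2.9]
width: 27.2
grip_force: 79.6
```

```bash
python3 -c "
from h import *
tst(10)"
```

```text
t 16.07 turn [ 0.04  0.02 -0.  ] n>=0.0 shift cm (turned axes) [0.016 0.02  0.762] n>=0.2 shift cm (old axes) [0.016 0.02  0.762]
mouth rel. block top (seat axes) [ 0.18 -0.16 17.62] force seat axes [-1.3  0.3 -2.7] w 27.2 80
```

Emit:
{"name": "carry_out", "arguments": {
  "steps": [
    [0, 0, 0.2, 0, 0, 0],
    [0, 0, 0.2, 0, 0, 0],
    [0, 0, 0.2, 0, 0, 0],
    [0, 0, 0.2, 0, 0, 0],
    [0, 0, 0, 0, 0, 0],
    [0, 0, 0, 0, 0, 0],
    [0, 0, 0, 0, 0, 0]
  ]
}}

```text
time: 16.65
tool_pos: [560.5, -52.4, 154.4]
ee_rot: [[-0.911, -0.244, 0.331], [-0.229, 0.97, 0.084], [-0.342, 0.001, -0.94]]
ft_force: [1.1, 0.2, -7.5]
width: 27.0
grip_force: 79.8
```

```bash
python3 -c "
from h import *
tst(4)"
```

```text
t 16.65 turn [ 0.06 -0.07  0.  ] n>=0.0 shift cm (turned axes) [-0.068 -0.014  0.505] n>=0.1 shift cm (old axes) [-0.068 -0.014  0.505]
mouth rel. block top (seat axes) [-0.75  0.2   9.05] force seat axes [-1.5 -0.1 -7.4] w 27.0 80
```

Emit:
{"name": "carry_out", "arguments": {
  "steps": [
    [0, 0, 0.2, 0, 0, 0],
    [0, 0, 0.2, 0, 0, 0],
    [0, 0, 0.2, 0, 0, 0],
    [0, 0, 0.1, 0, 0, 0],
    [0, 0, 0, 0, 0, 0],
    [0, 0, 0, 0, 0, 0],
    [0, 0, 0, 0, 0, 0]
  ]
}}

```text
time: 17.23
tool_pos: [561.4, -52.4, 147.6]
ee_rot: [[-0.912, -0.243, 0.329], [-0.228, 0.97, 0.084], [-0.34, 0.002, -0.94]]
ft_force: [-8.2, -2.0, 1.6]
width: 26.8
grip_force: 81.3
```

```bash
python3 -c "
from h import *
tst(0)"
```

```text
t 17.23 turn [ 0.1  -0.18 -0.05] n>=0.0 shift cm (turned axes) [-0.22   0.014  0.238] n>=0.1 shift cm (old axes) [-0.221  0.014  0.237]
mouth rel. block top (seat axes) [-2.39 -0.03  2.39] force seat axes [-7.4  0.   4.4] w 26.8 81
```

```bash
cat >> h.py <<'E'
def look(pic=None):
    from scipy.optimize import least_squares as LS
    o=inhand()
    for n,(P,I,s) in o.items():
        L=(P@s['ee_rot'].T+s['tool_pos']-S0)@seat()
        q=L[(abs(L[...,0])<24)&(abs(L[...,1])<24)&(L[...,2]>42)&(L[...,2]<73)]
        f=lambda k:np.hypot(q[:,0]-k[0]-k[2]*(q[:,2]-36),q[:,1]-k[1]-k[3]*(q[:,2]-36))-16
        k=LS(f,[0,0,0,0],loss='soft_l1',f_scale=.5).x
        t=L[(abs(L[...,0])<50)&(abs(L[...,1])<35)&(abs(L[...,2]-36)<2)]
        A=np.c_[t[:,:2],np.ones(len(t))];c=np.linalg.lstsq(A,t[:,2],rcond=None)[0]
        print(n,'tester at mouth',k[:2].round(2),np.degrees(k[2:]).round(2),len(q),'block',rect(t),len(t),'slope',np.degrees(c[:2]).round(2),c[2].round(2))
        q=P[(abs(P[...,0])<12)&(abs(P[...,1])<12)&(P[...,2]>-30)&(P[...,2]<-18)]; print('    head top z in tool',np.median(q[:,2]) if len(q) else None)
    if pic: cv2.imwrite(pic,np.hstack([cv2.resize(o['scene'][1][120:240,180:300],(400,400)),cv2.resize(o['side'][1][110:220,200:310],(400,400))]))
E
python3 -c "
from h import *
look('pics/on.png');tst(0);print(observe()['moment'])"
```

```text
scene tester at mouth [-3.85  0.83] [ 1.02 -0.28] 150 block (array([-4. , -0.8]), array([62. , 43.9]), 2.2) 146 slope [-1.16  0.08] 36.34
    head top z in tool -23.772109690594736
side tester at mouth [-1.48 -2.26] [-0.98  2.57] 86 block (array([-3.8,  0. ]), array([45.8, 59.8]), 89.3) 95 slope [-0.37 -0.12] 36.51
    head top z in tool -23.038865108290278
wrist tester at mouth [-1.95 -0.22] [0.11 0.01] 766 block (array([-9.8, -0.1]), array([44.4, 49.5]), 89.6) 591 slope [0.57 0.04] 37.38
    head top z in tool -24.826272503785283
t 17.38 turn [ 0.1  -0.19 -0.05] n>=0.0 shift cm (turned axes) [-0.222  0.012  0.236] n>=0.1 shift cm (old axes) [-0.223  0.011  0.235]
mouth rel. block top (seat axes) [-2.42 -0.01  2.37] force seat axes [-7.7 -0.1  3.9] w 27.3 81
[-0.53838391  2.20596253  0.00683435]
```

View pics/on.png

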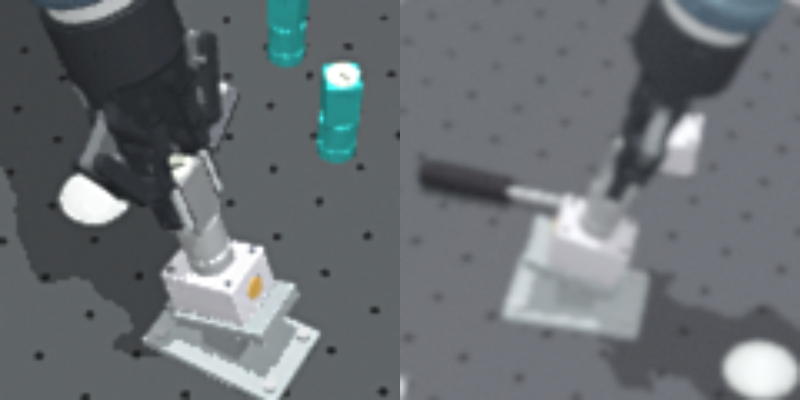

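The block slid about 4.5 mm to the ledge during the snap, which is allowed, and stays square. The tester follows with some side load. I'll shift it down-slope to relieve that, then press home.

Emit:
{"name": "carry_out", "arguments": {
  "steps": [
    [0.1, 0, 0, 0, 0, 0],
    [0.1, 0, 0, 0, 0, 0],
    [0, 0, 0, 0, -0.2, 0],
    [0, 0, 0.1, 0, 0, 0],
    [0, 0, 0.1, 0, 0, 0],
    [0, 0, 0, 0, 0, 0],
    [0, 0, 0, 0, 0, 0],
    [0, 0, 0, 0, 0, 0]
  ]
}}

```text
time: 18.05
tool_pos: [560.2, -52.8, 145.5]
ee_rot: [[-0.911, -0.243, 0.333], [-0.228, 0.97, 0.086], [-0.344, 0.002, -0.939]]
ft_force: [-12.0, -1.8, 8.7]
width: 27.0
grip_force: 82.0
```

```bash
python3 -c "
from h import *
tst(0);print(observe()['moment']);look()"
```

```text
t 18.05 turn [ 0.11  0.05 -0.07] n>=0.0 shift cm (turned axes) [-0.407  0.022  0.084] n>=0.1 shift cm (old axes) [-0.407  0.022  0.085]
mouth rel. block top (seat axes) [-4.02 -0.1   0.84] force seat axes [-8.3  1.1 12.3] w 27.0 82
[-0.39020704  2.4437407   0.15592143]
scene tester at mouth [-5.12  0.68] [ 0.63 -0.63] 156 block (array([-5.4, -0.1]), array([62.3, 45.1]), 0.4) 180 slope [ 0.01 -0.02] 36.2
    head top z in tool -23.789278013629023
side tester at mouth [-4.39 -2.04] [1.12 1.6 ] 90 block (array([-5.1,  1.1]), array([59.7, 45.4]), 0.7) 126 slope [ 0.79 -0.25] 36.29
    head top z in tool -22.529161424293473
wrist tester at mouth [-3.5  -0.26] [-0.22 -0.13] 780 block (array([-11.9,  -0.3]), array([44.4, 48.7]), 89.9) 2255 slope [ 0.06 -0.09] 36.85
    head top z in tool -24.832960952143182
```

Emit:
{"name": "carry_out", "arguments": {
  "steps": [
    [0.1, 0, 0, 0, 0, 0],
    [0.05, 0, 0, 0, 0, 0],
    [0, 0, 0.05, 0, 0, 0],
    [0, 0, 0.05, 0, 0, 0],
    [0, 0, 0, 0, 0, 0],
    [0, 0, 0, 0, 0, 0],
    [0, 0, 0, 0, 0, 0]
  ]
}}

```text
time: 18.78
tool_pos: [560.0, -52.9, 145.3]
ee_rot: [[-0.91, -0.243, 0.335], [-0.227, 0.97, 0.086], [-0.346, 0.002, -0.938]]
ft_force: [-17.0, -1.8, 21.0]
width: 27.2
grip_force: 83.9
```

```bash
python3 -c "
from h import *
tst(0);print(observe()['moment'])"
```

```text
t 18.78 turn [ 0.12  0.18 -0.07] n>=0.0 shift cm (turned axes) [-0.431  0.028  0.075] n>=0.1 shift cm (old axes) [-0.43   0.028  0.076]
mouth rel. block top (seat axes) [-4.12 -0.15  0.75] force seat axes [-8.7  2.3 25.5] w 27.2 84
[0.00810739 2.5227801  0.28262827]
```

Hard contact: 1 mm of extra command gave only 0.1 mm of travel and +13 N, so the mouth is home. I'll ease the remaining side load.

Emit:
{"name": "carry_out", "arguments": {
  "steps": [
    [0.05, 0, 0, 0, 0, 0],
    [0.05, 0, 0, 0, 0, 0],
    [0.05, 0, 0, 0, 0, 0],
    [0, 0, 0, 0, 0, 0],
    [0, 0, 0, 0, 0, 0],
    [0, 0, 0, 0, 0, 0]
  ]
}}

```text
time: 19.28
tool_pos: [559.9, -52.9, 145.3]
ee_rot: [[-0.91, -0.243, 0.337], [-0.228, 0.97, 0.086], [-0.348, 0.002, -0.938]]
ft_force: [-12.7, -0.3, 18.2]
width: 27.1
grip_force: 83.3
```

```bash
python3 -c "
from h import *
tst(0);print(observe()['moment']);look('pics/end.png')"
```

```text
t 19.28 turn [ 0.09  0.29 -0.04] n>=0.0 shift cm (turned axes) [-0.448  0.025  0.077] n>=0.1 shift cm (old axes) [-0.448  0.025  0.079]
mouth rel. block top (seat axes) [-4.18 -0.15  0.76] force seat axes [-5.4  2.8 21.4] w 27.1 83
[0.23634476 1.90154672 0.2130305 ]
scene tester at mouth [-5.9  1.3] [ 1.4  -1.53] 156 block (array([-5.3, -0.6]), array([60.8, 44.5]), 0.4) 179 slope [ 0.24 -0.04] 36.11
    head top z in tool -23.625653120790645
side tester at mouth [-3.37 -1.91] [-0.83  0.4 ] 90 block (array([-5.3,  0.1]), array([46. , 59.3]), 88.7) 124 slope [ 0.23 -0.04] 36.12
    head top z in tool -22.45149401001083
wrist tester at mouth [-3.63 -0.35] [-0.47  0.  ] 770 block (array([-12.3,  -0.3]), array([48.1, 44.4]), 0.0) 2290 slope [ 0.12 -0.04] 36.82
    head top z in tool -24.85474483809009
```

View pics/end.png

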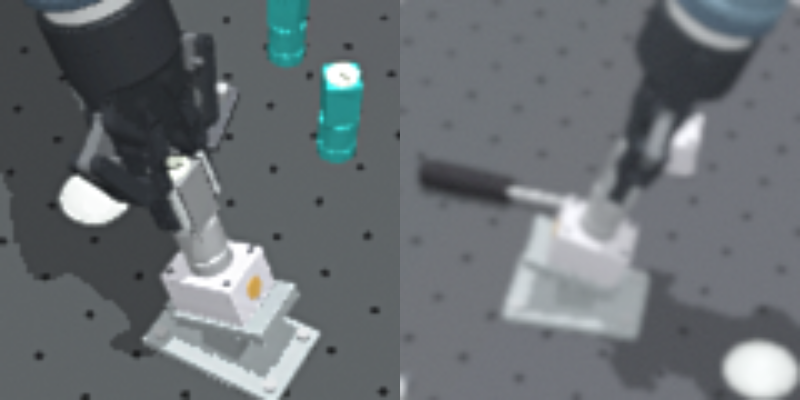

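The last picture shows the coupler's rim flush on the block's top and everything square. The push is 21 N along the axis, there is no slip in the grip, and the bystanders are untouched.

```bash
python3 -c "
from rig import finish_job
print(finish_job())"
```

```text
the job is handed in; nothing more can be done
None
```

The job is handed in: the nipple block sits squarely on the seat, though it slid about 5 mm down to the ledge as the tester snapped on, and the gripper is still holding the tester pressed home with about 21 N.

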